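Bring the spark lighter over the bench burner, ready to light

ROBOT

A 6-joint arm with a two-finger parallel gripper is mounted at the origin on the work surface. World frame = base frame: x ahead of the robot, y to its left, z up, the work surface at z = 0. Lengths are in mm, angles in rad, forces in N, time in s.
With the tool pointing down it reaches from about 400 to 825 mm from the base axis. Payload 7 kg.
Tool frame: the origin (TCP) lies on the centre line of the jaws, within the pads' length; the fingertips stand env.tip_reach ahead of it and the grasp point (between the pads) lies 11 mm behind it (env.tip_reach is the distance from the TCP to the fingertips, in mm); z points along the fingers, y is the line along which they close (so a half turn about z gives the same grasp; the last joint's range is limited). The gripper opens to 85 mm and grips with 20 to 120 N. Pads are 22 mm wide; open, the fingers measure 114 mm over their backs; the gripper's body (76 mm by 85 mm) begins 54 mm behind the grasp point. The pads swing forward as they close: fully open they stand 13 mm farther back than shut.
Start: joints at [-0.971, 0.359, 0.012, 0, -1.224, -0.288], TCP at [207.044, -642.439, 211.602] pointing down, gripper open.
Joint ranges: [-3.07, 3.07], [-1.43, 2.12], [-1.02, 1.25], [-3.03, 1.67], [-3.05, -0], [-3.03, 3.03]. Speed limits (rad/s): [2.39, 2.39, 3.01, 3.14, 3.14, 3.14].

INTERFACE

Orientations are given as a rotation vector (axis times angle).
In Python, from bench import env gives the robot as it stands.
- The arm moves only by the shell command python3 -m handwheel 'ROWS'. ROWS is a JSON object of lists of equal length, an entry for each row: "hand": the finger opening in cm, from 0 to 8.54; "delta_pos": the shift along the tool's x, y, z in cm, a list of three; "rotation": the turn, a rotation vector about the tool's x, y, z in degrees, a list of three. A call has exactly 5 rows; each row shifts and turns the commanded pose from where the row before left it, along the tool's axes as they then stand; what a row does not reach is not made up. A row lasts 1/8 s, in which the tool goes at most 62.5 mm and 10.7 degrees, less where a joint would pass 70% of its speed; a pose out of reach is approached as far as the arm can. A call with a gripper value outside its range is refused whole. The fingers move at their own pace and stop on an object; the grip force is fixed at half the most. Time passes only in rows, so rows that do not move let the fingers close, or fill a call up. It gives the time, the measured TCP pose, the force, the opening and the grip force at its end, in the units of the state.
- env.state(): the state, without advancing time (a new reading comes with each control period).
- env.snapshot(name): name is "scene" or "top"; returns a dict with "frame" (420x560x3 uint8, red, green, blue), "K" (3x3 intrinsics, pixels), "dist" ([k1, k2, p1, p2, k3] as OpenCV has them; the pictures are not rectified), "xyz" and "orientation" of the camera in the world. Camera axes: x right, y up, looking along -z (the intrinsics and any distortion apply to the point x, -y, -z); pixel columns grow to the right and rows downward; lengths in mm; the calibration is good to about 2 mm. A picture is of the moment at which its call begins. There is no depth.
- env.hand_in(): hands the job in; it is judged then, once.
The state is a dict: "t": time; "qpos": joint angles; "qvel": joint speeds; "tau": joint torques, N m; "ee_pos": TCP position; "tool_rot": TCP orientation; "force": force on the tool from outside, world axes, zero at the start; "torque": the same for the moment, N m; "opening": finger opening in mm; "grip_force": force on a finger pad.
Only numpy, scipy, OpenCV 4.12 (cv2) and the standard library are available. Lean on these libraries where they do the work, as an engineer would, in place of code of your own. Each camera call takes 0.05 s, during which the arm holds its last target. There are 200 camera calls.

TASK

The burner is about to be lit: grip the red spark lighter, pull it straight up out of its two spring clips on the rod rack, carry it over the top of the glass shield to the upright burner, and finish still holding it, with its brass spark hood facing down, level and centred about 15 mm above the burner's mouth. Never touch the burner with the lighter, and leave the glass shield, the two glass rods in the rack and the graphite paddle as they are. Do not put the lighter down or let go: the job ends with the gripper holding it still over the burner.

Things in the scene. Friction and masses are not known exactly. Their poses are not given: they have to be found in the camera images.
- lighter: Spark lighter, about 0.14 kg. Origin: middle of the red grip, on the stem axis; x along the stem to the hood, z up. Grip 80 mm long (x), 24 wide (y, flat sides to grasp), 28 high; black button on top, 6 mm high, x = 13 to 35. A 12 mm steel stem runs from x = -88 through the grip to the hood at x = 135. At the start it lies in the rack's clips, hood pointing away from the robot and facing down.
- lighter_hood (a point): Centre of the open lower rim of the lighter's brass bell-shaped hood (36 mm across, 28 mm high, rim down): 135 mm forward of and 22 mm below the lighter's origin.
- rack: Fixed black steel rod rack, origin at the centre of its underside. Two upright notched plates, 210 mm wide (y), 4 thick, 90 high, at x = -65 and +65 mm, open between them, so fingers can reach down beside the lighter's grip. Low feet, 6 mm high. Two loose glass rods lie in its notches 85 mm either side of the lighter.
- rod_amber: Loose amber glass rod, 10 mm thick, 220 mm long, lying along the rack's x in the notches at y = +85 mm, its axis 81 mm above the bench. Origin at its middle. Bystander.
- rod_green: Loose green glass rod of the same size in the notches at y = -85 mm of the rack. Origin at its middle. Bystander.
- burner: Upright bench burner fixed to the bench, origin at the centre of its underside: round dark base 92 mm across, red valve block up to 52 mm high with a red and a blue valve knob at y = +46 and -46 mm, barrel 22 mm, brass head 34 mm across, 133 mm high in all.
- burner_mouth (a point): Centre of the burner's mouth, the flat top face of its brass head, 133 mm above the bench. Nothing stands above or within 80 mm of the head at that height.
- shield: Free-standing clear glass shield with green edges, between rack and burner: loose, 1.3 kg, 300 mm long (its x), 6 mm thick, upright, 200 mm high, on two dark feet 90 mm long (y) and 12 high at x = -115 and +115 mm. Origin under its centre at bench height. It topples or slides if bumped.
- shield_top (a point): Middle of the glass shield's top edge, 200 mm above the bench.
- marver: Loose graphite paddle lying on the bench beyond the burner: black slab 75 x 55 x 12 mm with a wooden handle along its x, 200 mm long in all. Origin under the slab's centre. Bystander.
- rack_clip (a point): Midpoint between the rack's two steel spring clips, on the line of the lighter's stem, 91 mm above the bench. The clips, at x = -65 and +65 mm on the plates, 14 mm long and about 20 wide, open upward; sprung jaws close over the stem, up to 15 mm above its axis. Pulling the lighter straight up takes about 9 to 16 N over the first 5 mm, then it comes free suddenly.
There are look-alikes about, which are no part of the job. What is shaped like the lighter but green or purple is not meant.

How it is judged (in metres and radians):
On the way, in this order (a step that is already met when the one before it is completed fails the run):
1. the lighter is pulled out of its clips and held at least 40 mm above them (z of lighter in the frame of rack above 0.131 m and contact force between the fingers and lighter above 1 N), for 0.1 s.
2. the lighter is carried over the glass shield, above its top edge (x of lighter in the frame of shield between -0.2 and 0.2 m and y of lighter in the frame of shield between -0.08 and 0.08 m and z of lighter_hood in the frame of shield above 0.2 m and contact force between the fingers and lighter above 1 N), for 0.05 s.
At the end, for the whole second after the job is handed in: The gripper holds the lighter still (under 20 mm/s), level within 10 degrees, its hood centred within 10 mm of the burner mouth's centre and its rim 6 to 25 mm above it, touching neither burner nor shield; rods moved under 15 mm, shield and paddle under 20 mm (horizontal distance between lighter_hood and burner_mouth below 0.01 m and z of lighter_hood in the frame of burner_mouth between 0.006 and 0.025 m and angle between lighter's own z axis and vertical below 0.17 rad and linear speed of lighter below 0.02 m/s and contact force between the fingers and lighter above 1 N and contact force between lighter and burner below 0.05 N and contact force between lighter and shield below 0.05 N and distance of each of rod_amber, rod_green from where it was at the start of the episode below 0.015 m and distance of each of shield_top, marver from where it was at the start of the episode below 0.02 m); the arm keeps its last pose, push and grip.
It fails at once if the lighter touches the burner (contact force between lighter and burner above 0.5 N).
It fails at once if a glass rod is disturbed by more than 15 mm (distance of any of rod_amber, rod_green from where it was at the start of the episode above 0.015 m).
It fails at once if the glass shield is pushed or tipped by more than 20 mm, or the paddle moved by more than 20 mm (distance of any of shield_top, marver from where it was at the start of the episode above 0.02 m).
It also fails if it takes over 48 s, if anything falls off the work surface, if the arm or the gripper's body presses on something with over 40 N, if the wrist force passes 120 N, or if a joint passes its speed limit or range.

## Working session

There is one attempt and no reset: what is moved stays moved. The work goes in short steps, Python scripts to look and compute and a shell command to move; the robot and the scene stay as the last step left them, time stands still between calls to the robot, and variables do not carry over. Pictures are saved under pics/ and viewed, at most 10 in all, crops included, and the job is handed in when it is done.

```bash
mkdir -p pics; ls
cat > h.py <<'E'
import numpy as np, cv2
from bench import env
from scipy.spatial.transform import Rotation as R
def Rot(o):
    o=np.array(o,float)
    return R.from_rotvec(o).as_matrix() if o.shape==(3,) else (o if o.shape==(3,3) else R.from_quat(o).as_matrix())
def ray(s,uv):
    p=cv2.undistortPoints(np.array(uv,float).reshape(-1,1,2),np.array(s["K"]),np.array(s["dist"])).reshape(-1,2)
    d=np.c_[p[:,0],-p[:,1],-np.ones(len(p))]@Rot(s["orientation"]).T
    return np.array(s["xyz"],float),d
def plane(s,uv,z):
    c,d=ray(s,uv); return c+d*((z-c[2])/d[:,2])[:,None]
def proj(s,P):
    q=(np.array(P,float).reshape(-1,3)-np.array(s["xyz"]))@Rot(s["orientation"]); q=q*[1,-1,-1]
    return cv2.projectPoints(q,np.zeros(3),np.zeros(3),np.array(s["K"]),np.array(s["dist"]))[0].reshape(-1,2)
def save(s,n): cv2.imwrite("pics/"+n,cv2.cvtColor(s["frame"],cv2.COLOR_RGB2BGR))
E
python3 - <<'E'
from h import *
for n in("scene","top"):
    s=env.snapshot(n); save(s,n+"0.png"); print(n,s["xyz"],s["orientation"],s["K"],s["dist"])
print(env.state(),env.tip_reach)
E
```

```text
pics
scene [1295.37613219 -291.9497885  1394.29616564] [0.54076812 0.36278087 1.09513627] [[529.3275579    0.         284.11388402]
 [  0.         529.3275579  210.87255546]
 [  0.           0.           1.        ]] [-0.09411823  0.          0.          0.          0.        ]
top [ 414.78110534   86.2798826  1274.77200575] [ 0.04853247 -0.02944947 -1.55078981] [[467.69266203   0.         272.12285194]
 [  0.         467.69266203 206.85544614]
 [  0.           0.           1.        ]] [0.04033828 0.         0.         0.         0.        ]
{'t': 0.1, 'qpos': array([-9.70921921e-01,  3.59322799e-01,  1.11331652e-02, -2.87220988e-04,
       -1.22406358e+00, -2.88110672e-01]), 'qvel': array([-0.00140309, -0.00146141, -0.00093229, -0.00123752,  0.00198591,
        0.00131816]), 'tau': array([-2.73643513e-03, -5.84764230e+01,  2.94107991e+01,  6.95454687e+00,
       -3.16611353e-03, -2.48419815e-05]), 'ee_pos': array([ 206.8820979 , -642.03852338,  210.74880489]), 'tool_rot': array([ 4.87525283e-01, -3.10314660e+00, -2.24853421e-03]), 'force': array([ 0.20379097, -0.93842919, -0.34727825]), 'torque': array([ 0.06732984,  0.00753237, -0.03213743]), 'grip_force': 0.0, 'opening': 85.52829359116701} 8.0
```

View pics/scene0.png

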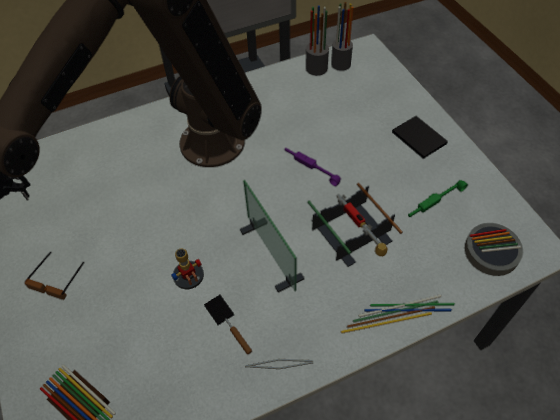

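View pics/top0.png

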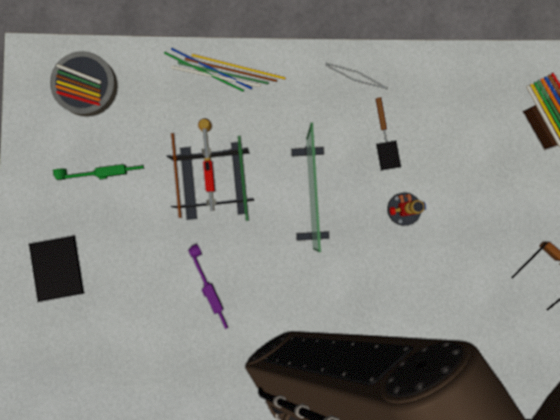

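The red lighter is at scene (354,213) and top (209,176). The look-alikes are green at top (110,171) and purple at top (210,295), so I choose the red one in the rack. The burner mouth is near top (419,207) / scene (181,253), and the shield's top edge is near top (313,187).

Run:
```python
from h import *
S={n:env.snapshot(n) for n in("scene","top")}
T,C=S["top"]["frame"],S["scene"]["frame"]
a=cv2.resize(T[105:235,150:280],(390,390),interpolation=cv2.INTER_CUBIC)
b=cv2.resize(T[170:250,370:450],(390,390),interpolation=cv2.INTER_CUBIC)
c=cv2.resize(C[230:300,150:220],(390,200),interpolation=cv2.INTER_CUBIC) if 0 else cv2.resize(C[230:300,145:215],(390,390),interpolation=cv2.INTER_CUBIC)
cv2.imwrite("pics/crop1.png",cv2.cvtColor(np.hstack([a,b]),cv2.COLOR_RGB2BGR))
cv2.imwrite("pics/crop2.png",cv2.cvtColor(np.hstack([c,cv2.resize(C[175:265,305:395] if 0 else C[170:270,300:400],(390,390),interpolation=cv2.INTER_CUBIC)]),cv2.COLOR_RGB2BGR))
box={"top":{"grip":(150,105,280,235),"burner":(370,170,450,250)},"scene":{"grip":(300,170,400,270),"burner":(145,230,215,300)}}
for n in S:
    hsv=cv2.cvtColor(S[n]["frame"],cv2.COLOR_RGB2HSV)
    red=(((hsv[...,0]<6)|(hsv[...,0]>174))&(hsv[...,1]>170)&(hsv[...,2]>70)).astype(np.uint8)
    br=((hsv[...,0]>11)&(hsv[...,0]<30)&(hsv[...,1]>90)&(hsv[...,2]>60)).astype(np.uint8)
    gr=((hsv[...,0]>45)&(hsv[...,0]<90)&(hsv[...,1]>80)).astype(np.uint8)
    for k,m in(("red",red),("brass",br),("green",gr)):
        N,_,st,ce=cv2.connectedComponentsWithStats(m)
        for i in range(1,N):
            if st[i,4]>25 and 100<ce[i,0]<480 and 100<ce[i,1]<320:
                pts=np.argwhere(_==i)[:,::-1].astype(np.float32); r=cv2.minAreaRect(pts)
                print(n,k,ce[i].round(1),st[i,4],np.round(r[0],1),np.round(r[1],1),round(r[2],1))
```

```text
scene red [353.3 211.5] 131 [354.4 212.5] [24.1  6.7] 50.9
scene red [185.9 269.1] 56 [185.5 267.1] [ 9.6 12.9] 59.0
scene brass [379.7 208.1] 135 [379.2 207.7] [65.2  2.3] 48.0
scene brass [380.9 248.7] 111 [380.5 249. ] [12. 11.] 90.0
scene brass [181.2 254.8] 41 [180.9 254. ] [ 8.2 11.9] 76.0
scene brass [184.  264.3] 35 [184.1 263.7] [6.8 9.8] 69.4
scene brass [381.  318.6] 133 [381.5 318.5] [ 2.1 70.6] 77.5
scene green [274.  229.1] 184 [275.  232.3] [119.4  14.1] 63.9
scene green [437.3 197.6] 409 [436.6 197.8] [11.2 66.6] 61.6
scene green [330.5 229.2] 185 [329.1 227. ] [65.6  4. ] 51.8
scene green [425.6 304.3] 138 [428.8 304. ] [ 4.8 48.3] 84.4
scene green [383.4 304.5] 53 [384.5 304.5] [ 1. 29.] 90.0
scene green [376.9 315.1] 72 [376.4 315. ] [ 1.9 46.3] 77.3
top red [208.8 176.8] 210 [208.6 175.5] [29.7  7.8] 84.3
top red [402.5 208.9] 69 [403.1 208.8] [13.2  7.9] 80.5
top red [392.  210.6] 40 [391.9 210.6] [7.5 5.3] 76.0
top brass [380.7 113.3] 156 [380.7 113.4] [31.6  4.9] 79.7
top brass [204.5 124.2] 113 [204.5 124.5] [11. 11.] 90.0
top brass [173.8 152.5] 28 [173.6 151.5] [17.1  2.1] 85.9
top brass [176.1 179.8] 34 [176.1 180. ] [22.1  1.7] 85.2
top brass [411.8 207.5] 142 [413.7 207.4] [13.9 18. ] 71.6
top green [242.1 177.3] 236 [242.1 178.1] [82.4  4.3] 85.3
top green [312.8 150.2] 31 [313. 150.] [14.  2.] 90.0
top green [318.2 235.1] 26 [318.5 235. ] [ 3. 10.] 0.0
```

View pics/crop1.png

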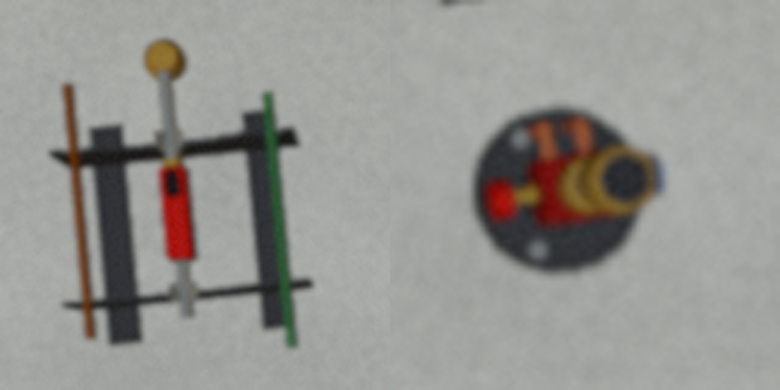

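View pics/crop2.png

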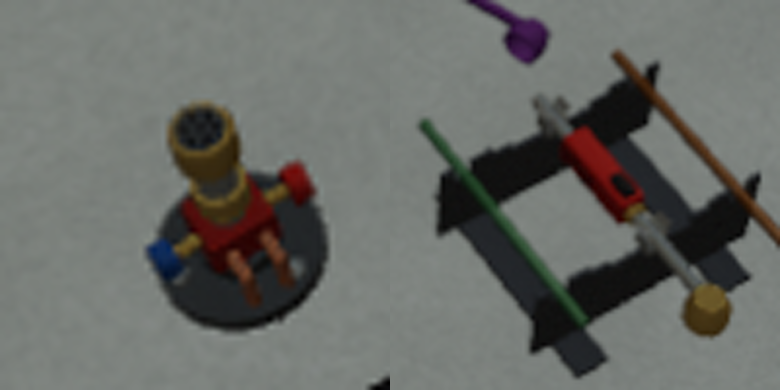

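Crop 1 confirms the red lighter lies between the rods, with its hood at top (205,125) and stem end at (212,210). The burner mouth is at top (418.4,206.9) / scene (180.9,253.3).

```bash
cat > m.py <<'E'
from h import *
S={n:env.snapshot(n) for n in("scene","top")}
t,s=S["top"],S["scene"]
def tri(a,b):
    c1,d1=ray(t,[a]);c2,d2=ray(s,[b]);d1=d1[0]/np.linalg.norm(d1);d2=d2[0]/np.linalg.norm(d2)
    k=np.linalg.lstsq(np.c_[d1,-d2],c2-c1,rcond=None)[0]
    p,q=c1+k[0]*d1,c2+k[1]*d2
    return ((p+q)/2).round(1),np.linalg.norm(p-q).round(1)
E
python3 - <<'E'
from m import *
print("mouth",plane(t,[(418.4,206.9)],133).round(1),plane(s,[(180.9,253.3)],133).round(1),tri((418.4,206.9),(180.9,253.3)))
T=lambda p:(150+p[0]/3,105+p[1]/3)
g=T((177.5,213)); print("grip top",plane(t,[g],105).round(1), "redtop/scene", plane(s,[(353.3,211.5)],100).round(1))
print("stem end/hood(top z91,95)",plane(t,[T((187,314))],91).round(1),plane(t,[(204.5,124.4)],90).round(1),"scene hood",plane(s,[(380.8,248.9)],85).round(1),tri((204.5,124.4),(380.8,248.9)))
print("stem end scene",plane(s,[(300+541/3.9-390/3.9,170+100/3.9)],91).round(1))
for nm,p,q in(("green",(267,93),(292,346)),("amber",(68,86),(90,337))): 
    a=plane(t,[T(p),T(q)],81); d=a[0]-a[1]; print(nm,a.round(1),np.linalg.norm(d).round(1),np.degrees(np.arctan2(d[1],d[0])).round(1))
print("scene rods", plane(s,[(300+(424-390)/3.9,170+123/3.9),(300+(585-390)/3.9,170+320/3.9)],81).round(1))
# shield top edge ends
print("shield",plane(t,[(311,124),(319,250)],200).round(1),plane(s,[(245,182),(296,287)],0).round(1))
i=cv2.resize(t["frame"][110:265,280:350],(350,590),interpolation=cv2.INTER_CUBIC)
j=cv2.resize(s["frame"][170:305,230:310],(350,590),interpolation=cv2.INTER_CUBIC)
cv2.imwrite("pics/shield.png",cv2.cvtColor(np.hstack([i,j]),cv2.COLOR_RGB2BGR))
E
```

```text
mouth [[ 478.3 -254.1  133. ]] [[ 482.8 -252.5  133. ]] (array([ 479.2, -253.8,  128.7]), np.float64(3.2))
grip top [[547.5 260.9 105. ]] redtop/scene [[544.1 263.8 100. ]]
stem end/hood(top z91,95) [[463.5 252.7  91. ]] [[681.5 278.5  90. ]] scene hood [[685.5 277.5  85. ]] (array([683.5, 279.7,  80.6]), np.float64(0.5))
stem end scene [[467.2 256.3  91. ]]
green [[655.1 190.3  81. ]
 [438.4 164.   81. ]] 218.2 6.9
amber [[657.8 361.3  81. ]
 [442.8 336.2  81. ]] 216.5 6.6
scene rods [[441.3 166.2  81. ]
 [654.5 193.5  81. ]]
shield [[662.   13.7 200. ]
 [371.5  -9.2 200. ]] [[223.2  37.1   0. ]
 [651.9  22.5   0. ]]
```

View pics/shield.png

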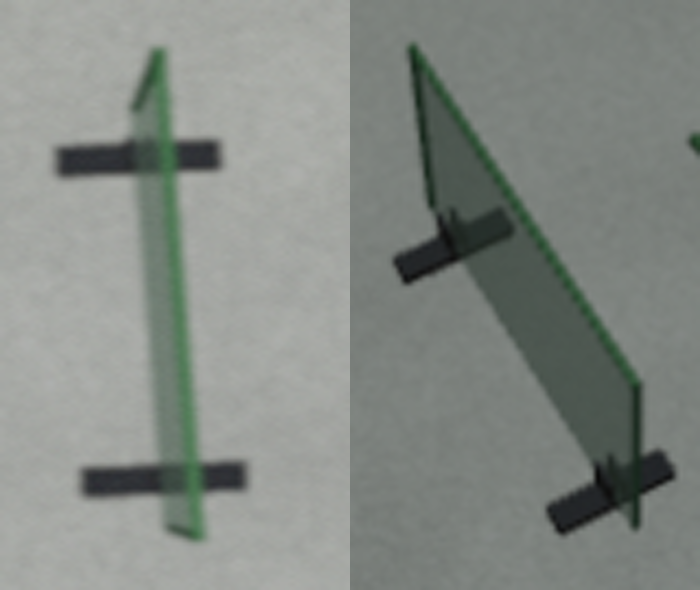

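The shield's top edge runs (662,14) to (371,-9), the lighter origin is about (548.5,262.5) at yaw 6.8°, and the mouth is about (480,-254). The rod spacing, 172 mm, fits the given 170. First I raise the tool and turn it to line up with the lighter.

```bash
python3 -m handwheel '{"hand":[8.5,8.5,8.5,8.5,8.5],"delta_pos":[[0,0,-2],[0,0,-2],[0,0,-2],[0,0,-2],[0,0,-2]],"rotation":[[0,0,2.2],[0,0,2.2],[0,0,2.2],[0,0,2.2],[0,0,2.2]]}'
cat > g.py <<'E'
import sys
from h import *
def go(x,y,z,yaw=None):
    q=env.state(); M=Rot(q["tool_rot"]); p=np.array(q["ee_pos"])
    yw=np.degrees(np.arctan2(-M[1,0],-M[0,0]))
    print("tcp",p.round(1),"lighter yaw",yw.round(2),"tilt",np.round(M[:,2],4),"cm in tool",((np.array([x,y,z])-p)@M/10).round(2),"F",np.round(q["force"],1),"open",round(q["opening"],1),"grip",round(q["grip_force"],1),"t",round(q["t"],2))
if __name__=="__main__": go(*map(float,sys.argv[1:4]))
E
python3 g.py 548.5 262.5 310
```

```text
t: 0.92
ee_pos: [207.0, -642.3, 312.2]
tool_rot: [-0.186, 3.136, 0.0]
force: [0.8, 0.3, 0.1]
opening: 84.8
grip_force: 0.0
tcp [ 207.  -642.3  312.2] lighter yaw 6.79 tilt [-0.e+00  2.e-04 -1.e+00] cm in tool [-44.61  85.81   0.24] F [0.8 0.3 0.1] open 84.8 grip 0.0 t 0.93
```

```bash
python3 -m handwheel '{"hand":[8.5,8.5,8.5,8.5,8.5],"delta_pos":[[-3,4.3,0],[-3,4.3,0],[-3,4.3,0],[-3,4.3,0],[-3,4.3,0]],"rotation":[[0,0,0],[0,0,0],[0,0,0],[0,0,0],[0,0,0]]}' >/dev/null
python3 -m handwheel '{"hand":[8.5,8.5,8.5,8.5,8.5],"delta_pos":[[-3,4.3,0],[-3,4.3,0],[-3,4.3,0],[-3,4.3,0],[-3,4.3,0]],"rotation":[[0,0,0],[0,0,0],[0,0,0],[0,0,0],[0,0,0]]}' >/dev/null
python3 -m handwheel '{"hand":[8.5,8.5,8.5,8.5,8.5],"delta_pos":[[-2,4.3,0],[-2,4.3,0],[-2,4.3,0],[-2,4.3,0],[-2,4.3,0]],"rotation":[[0,0,0],[0,0,0],[0,0,0],[0,0,0],[0,0,0]]}'
python3 g.py 548.5 262.5 310
```

```text
t: 2.8
ee_pos: [527.3, 47.4, 311.8]
tool_rot: [-0.188, 3.135, 0.0]
force: [0.5, -0.8, -0.3]
opening: 85.4
grip_force: 0.0
tcp [527.3  47.4 311.8] lighter yaw 6.88 tilt [ 5.e-04  3.e-04 -1.e+00] cm in tool [-4.69 21.1   0.19] F [ 0.5 -0.8 -0.3] open 85.4 grip 0.0 t 2.8
```

```bash
python3 -m handwheel '{"hand":[8.5,8.5,8.5,8.5,8.5],"delta_pos":[[-1,4.2,0],[-1,4.2,0],[-1,4.2,0],[-1,4.2,0],[-0.7,4.2,0]],"rotation":[[0,0,0],[0,0,0],[0,0,0],[0,0,0],[0,0,0]]}' >/dev/null
python3 -m handwheel '{"hand":[8.5,8.5,8.5,8.5,8.5],"delta_pos":[[0,0,3],[0,0,3],[0,0,3],[0,0,2],[0,0,0]],"rotation":[[0,0,0],[0,0,0],[0,0,0],[0,0,0],[0,0,0]]}' >/dev/null
python3 g.py 548.5 262.5 80
python3 - <<'E'
from m import *
i=cv2.resize(t["frame"][105:235,150:280],(390,390),interpolation=cv2.INTER_CUBIC)
j=cv2.resize(s["frame"][150:280,290:420],(390,390),interpolation=cv2.INTER_CUBIC)
cv2.imwrite("pics/hover.png",cv2.cvtColor(np.hstack([i,j]),cv2.COLOR_RGB2BGR))
E
```

```text
tcp [547.8 259.2 200. ] lighter yaw 6.86 tilt [-0.0026 -0.002  -1.    ] cm in tool [-0.14  0.34 12.  ] F [-1.2  0.1  1.1] open 85.2 grip 0.0 t 4.05
```

View pics/hover.png

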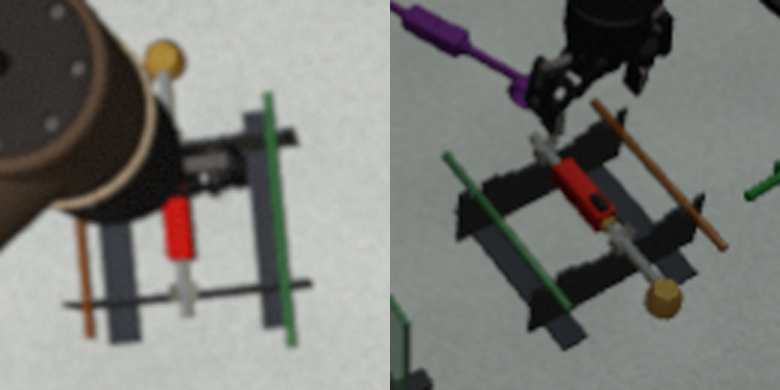

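The hover picture shows the gripper above the lighter's grip, with the jaws straddling it and aligned, clear of both rods. Next I descend.

```bash
python3 -m handwheel '{"hand":[8.5,8.5,8.5,8.5,8.5],"delta_pos":[[-0.1,0.3,2],[0,0,2],[0,0,2],[0,0,0],[0,0,0]],"rotation":[[0,0,0],[0,0,0],[0,0,0],[0,0,0],[0,0,0]]}' >/dev/null
python3 g.py 548.5 262.5 80
python3 -m handwheel '{"hand":[8.5,8.5,8.5,8.5,8.5],"delta_pos":[[0,0,1.5],[0,0,1.5],[0,0,1.5],[0,0,1.5],[0,0,0]],"rotation":[[0,0,0],[0,0,0],[0,0,0],[0,0,0],[0,0,0]]}' >/dev/null
python3 g.py 548.5 262.5 80
```

```text
tcp [550.1 263.5 143.2] lighter yaw 6.88 tilt [ 0.0018  0.0011 -1.    ] cm in tool [ 0.18 -0.08  6.32] F [-0.1 -0.5  0.2] open 85.0 grip 0.0 t 4.78
tcp [548.4 262.2  79.7] lighter yaw 6.85 tilt [-0.0024 -0.002  -1.    ] cm in tool [-0.01  0.02 -0.03] F [0.2 0.2 0.8] open 84.8 grip 0.0 t 5.4
```

```bash
python3 -m handwheel '{"hand":[6,4.5,3.5,3,2.6],"delta_pos":[[0,0,0],[0,0,0],[0,0,0],[0,0,0],[0,0,0]],"rotation":[[0,0,0],[0,0,0],[0,0,0],[0,0,0],[0,0,0]]}' >/dev/null
python3 g.py 548.5 262.5 80
python3 -m handwheel '{"hand":[2.4,2,1.5,1,1],"delta_pos":[[0,0,0],[0,0,0],[0,0,0],[0,0,0],[0,0,0]],"rotation":[[0,0,0],[0,0,0],[0,0,0],[0,0,0],[0,0,0]]}' >/dev/null
python3 g.py 548.5 262.5 80
```

```text
tcp [549.4 263.1  81.8] lighter yaw 6.87 tilt [ 3.e-04  4.e-04 -1.e+00] cm in tool [ 0.09 -0.05  0.18] F [-0.9  1.   1.1] open 26.0 grip 0.2 t 6.03
tcp [549.5 263.6  82.2] lighter yaw 6.88 tilt [ 8.e-04  1.e-03 -1.e+00] cm in tool [ 0.11 -0.1   0.22] F [-2.9  2.7  4.6] open 20.9 grip 58.6 t 6.65
```

Gripped at 58 N. Now I pull straight up, slowly.

```bash
python3 -m handwheel '{"hand":[1,1,1,1,1],"delta_pos":[[0,0,-0.15],[0,0,-0.15],[0,0,-0.15],[0,0,-0.15],[0,0,-0.15]],"rotation":[[0,0,0],[0,0,0],[0,0,0],[0,0,0],[0,0,0]]}' >/dev/null
python3 g.py 548.5 262.5 80
python3 -m handwheel '{"hand":[1,1,1,1,1],"delta_pos":[[0,0,-0.3],[0,0,-0.3],[0,0,-0.5],[0,0,-1],[0,0,-1]],"rotation":[[0,0,0],[0,0,0],[0,0,0],[0,0,0],[0,0,0]]}' >/dev/null
python3 g.py 548.5 262.5 80
```

```text
tcp [549.  262.6  89.2] lighter yaw 6.86 tilt [-7.e-04 -7.e-04 -1.e+00] cm in tool [ 0.05 -0.    0.92] F [-1.7  2.  -3. ] open 21.0 grip 60.2 t 7.28
tcp [549.5 263.  121.2] lighter yaw 6.87 tilt [ 6.e-04  3.e-04 -1.e+00] cm in tool [ 0.11 -0.04  4.12] F [ 0.6 -0.3 -1.3] open 20.8 grip 60.6 t 7.9
```

```bash
python3 -m handwheel '{"hand":[1,1,1,1,1],"delta_pos":[[0,0,-3],[0,0,-3],[0,0,-3],[0,0,-3],[0,0,-2.5]],"rotation":[[0,0,0],[0,0,0],[0,0,0],[0,0,0],[0,0,0]]}' >/dev/null
python3 -m handwheel '{"hand":[1,1,1,1,1],"delta_pos":[[0,0,0],[0,0,0],[0,0,0],[0,0,0],[0,0,0]],"rotation":[[0,0,0],[0,0,0],[0,0,0],[0,0,0],[0,0,0]]}' >/dev/null
python3 g.py 364 -321 265
python3 - <<'E'
from m import *
i=cv2.resize(t["frame"][75:235,120:280],(390,390),interpolation=cv2.INTER_CUBIC)
j=cv2.resize(s["frame"][110:280,290:460],(390,390),interpolation=cv2.INTER_CUBIC)
cv2.imwrite("pics/lift.png",cv2.cvtColor(np.hstack([i,j]),cv2.COLOR_RGB2BGR))
E
```

```text
tcp [549.2 262.9 264.6] lighter yaw 6.86 tilt [-6.e-04 -5.e-04 -1.e+00] cm in tool [ 2.536e+01 -5.576e+01  1.000e-02] F [ 0.1  0.4 -1.9] open 21.0 grip 60.6 t 9.15
```

View pics/lift.png

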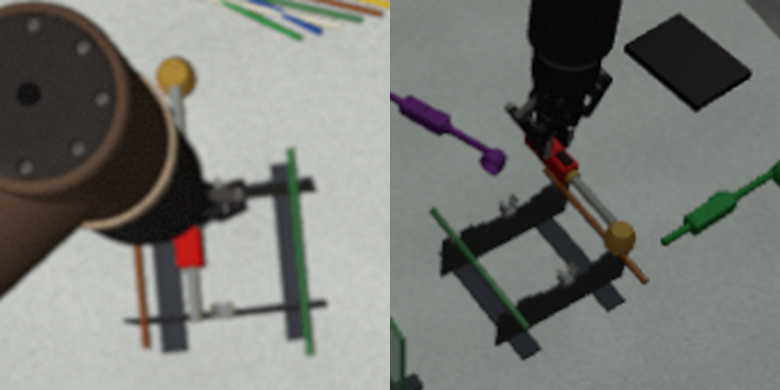

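The picture shows the lighter free of the clips and level in the jaws, with the rods in place. I carry it over the shield.

```bash
python3 -m handwheel '{"hand":[1,1,1,1,1],"delta_pos":[[1,-2,0],[1.8,-4,0],[1.8,-4,0],[1.8,-4,0],[1.8,-4,0]],"rotation":[[0,0,0],[0,0,0],[0,0,0],[0,0,0],[0,0,0]]}' >/dev/null
python3 g.py 364 -321 265
python3 -m handwheel '{"hand":[1,1,1,1,1],"delta_pos":[[1.8,-4,0],[1.8,-4,0],[1.8,-4,0],[1.8,-4,0],[1.8,-4,0]],"rotation":[[0,0,0],[0,0,0],[0,0,0],[0,0,0],[0,0,0]]}' >/dev/null
python3 g.py 364 -321 265
python3 -m handwheel '{"hand":[1,1,1,1,1],"delta_pos":[[1.8,-4,0],[1.8,-4,0],[1.8,-4,0],[1.8,-4,0],[1,-2,0]],"rotation":[[0,0,0],[0,0,0],[0,0,0],[0,0,0],[0,0,0]]}' >/dev/null
python3 g.py 364 -321 265
```

```text
tcp [488.3  72.5 265.3] lighter yaw 6.87 tilt [ 5.e-04  2.e-04 -1.e+00] cm in tool [ 1.705e+01 -3.758e+01  2.000e-02] F [ 0.3  1.  -1.9] open 20.8 grip 60.6 t 9.88
tcp [ 422.6 -136.5  265.4] lighter yaw 6.87 tilt [ 1.e-03  1.e-04 -1.e+00] cm in tool [  8.02 -17.62   0.04] F [ 0.5 -0.3 -1.5] open 21.1 grip 60.6 t 10.5
tcp [ 362.3 -325.1  265.1] lighter yaw 6.75 tilt [-0.e+00 -2.e-04 -1.e+00] cm in tool [-0.22  0.39  0.01] F [ 0.6  0.4 -1.6] open 20.7 grip 60.6 t 11.12
```

```bash
python3 -m handwheel '{"hand":[1,1,1,1,1],"delta_pos":[[0,0,0.6],[0,0,0.6],[0,0,0.6],[0,0,0.6],[0,0,0.6]],"rotation":[[0,0,-4.6],[0,0,-4.6],[0,0,-4.6],[0,0,-4.6],[0,0,-4.6]]}' >/dev/null
python3 -m handwheel '{"hand":[1,1,1,1,1],"delta_pos":[[0,0,0],[0,0,0],[0,0,0],[0,0,0],[0,0,0]],"rotation":[[0,0,0],[0,0,0],[0,0,0],[0,0,0],[0,0,0]]}' >/dev/null
python3 g.py 364 -321 235
python3 - <<'E'
from m import *
save(t,"t3.png")
i=cv2.resize(t["frame"][150:270,340:460],(390,390),interpolation=cv2.INTER_CUBIC)
j=cv2.resize(s["frame"][170:300,110:240],(390,390),interpolation=cv2.INTER_CUBIC)
cv2.imwrite("pics/over.png",cv2.cvtColor(np.hstack([i,j]),cv2.COLOR_RGB2BGR))
for n in S:
    hsv=cv2.cvtColor(S[n]["frame"],cv2.COLOR_RGB2HSV)
    br=((hsv[...,0]>11)&(hsv[...,0]<30)&(hsv[...,1]>90)&(hsv[...,2]>60)).astype(np.uint8)
    N,_,st,ce=cv2.connectedComponentsWithStats(br)
    for k in range(1,N):
        if st[k,4]>25: print(n,ce[k].round(1),st[k])
print("expected hood", [proj(S[n],[(364+117,-321+67.5,248-10)]).round(1) for n in("top","scene")])
E
```

```text
tcp [ 364.1 -323.4  235.1] lighter yaw 29.86 tilt [ 1.e-04  0.e+00 -1.e+00] cm in tool [-0.11  0.21  0.01] F [ 0.5 -0.  -1.7] open 20.9 grip 60.6 t 12.38
scene [68.3 44.5] [    0     0   159   115 13133]
scene [324.8   8.7] [290   0  91  46 963]
scene [524.5  30.7] [ 455    0  105   93 4909]
scene [267.3  29. ] [256  24  23  11 137]
scene [210.2  45.8] [200  41  20  11 116]
scene [379.6 208.1] [357 183  45  50 147]
scene [172.8 234.3] [167 228  14  14 146]
scene [491.1 238.3] [472 232  40  13 190]
scene [181.1 255.2] [175 249  13  11  46]
scene [184.2 265. ] [179 259  11  11  44]
scene [ 33.2 283.2] [ 25 279  18   9  92]
scene [ 53.1 289.8] [ 45 285  18  10  93]
scene [381.4 318.5] [347 311  71  16 131]
scene [386.7 322.1] [341 312  91  21 234]
scene [240.2 339.1] [230 327  21  26 155]
scene [ 85.1 392.4] [ 58 368  55  50 268]
scene [ 73.5 399.6] [ 49 378  48  42 171]
scene [ 61.3 400.6] [ 43 384  41  36 104]
top [238.5  66.4] [192  54  93  25 264]
top [78.7 89.1] [ 56  76  45  25 434]
top [554.   83.9] [549  76  11  18  35]
top [550.6  96. ] [540  79  20  35 134]
top [545.6 110.1] [530  84  30  55 239]
top [380.7 113.3] [376  98  10  32 158]
top [174. 154.] [172 138   5  31  45]
top [177.6 195.1] [176 184   4  24  35]
top [437.3 301.5] [  385   189   116   231 13402]
top [530.8 261.8] [ 489  224   71   75 3189]
top [316.8 360.7] [271 344  80  53 852]
top [319.7 404.7] [293 398  53  22 138]
expected hood [array([[432.5, 203.3]]), array([[173.4, 232.3]])]
```

View pics/over.png

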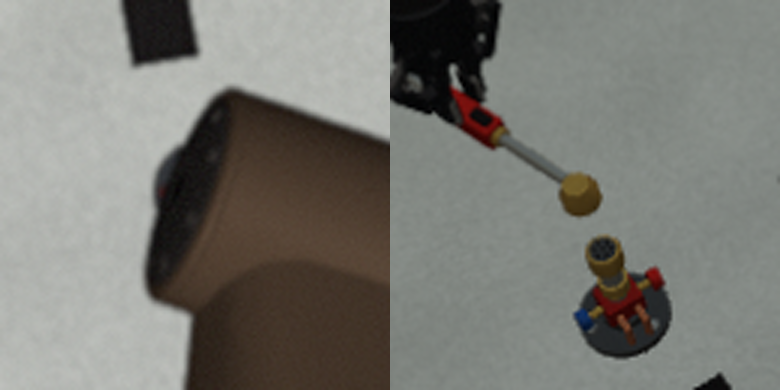

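The hood is held above and just beyond the mouth, at scene (173,234), but the arm hides it from the top camera. I compare hood and mouth by rays in the scene view, using the known heights.

Run:
```python
from m import *
g=np.array(env.state()["ee_pos"]); yaw=np.radians(29.86)
print("tcp",g.round(1),"kin hood",(g+135*np.array([np.cos(yaw),np.sin(yaw),0])).round(1))
def hood(uv,z): return plane(s,[uv],z).round(1)
print("hood now scene",hood((172.8,234.3),g[2]+11-8), "in rack",hood((380.8,248.9),83), "kin rack",(549.2+135*np.cos(.12),263+135*np.sin(.12)))
# mouth ellipse: dark hole ring; fit brass head top rim in upsampled crop
c=s["frame"][240:275,165:200]; 
hsv=cv2.cvtColor(cv2.resize(c,None,fx=8,fy=8,interpolation=cv2.INTER_CUBIC),cv2.COLOR_RGB2HSV)
dark=((hsv[...,2]<75)).astype(np.uint8); N,L,st,ce=cv2.connectedComponentsWithStats(dark)
for k in range(1,N):
    if st[k,4]>300: print("dark",(ce[k]/8+[164.56,239.56]).round(2),(st[k]/8).round(1)[:4])
for uv in[(180.9,253.3)]: print("mouth",plane(s,[uv],133).round(1))
print("proj of model rim at tri",proj(s,[(479.2+17*np.cos(a),-253.8+17*np.sin(a),133) for a in np.arange(0,6.28,.785)]).round(1).tolist())
```

```text
tcp [ 364.  -323.4  235.1] kin hood [ 481.1 -256.2  235.1]
hood now scene [[ 486.2 -256.8  238.1]] in rack [[684.5 278.4  83. ]] kin rack (np.float64(683.229165840272), np.float64(279.1611479840041))
dark [172.99 240.28] [4.  0.  9.1 1.9]
dark [180.35 252.7 ] [11.2  9.4  9.2  7.8]
dark [182.91 260.17] [11.4 14.2 11.5 11.5]
dark [192.27 262.16] [24.8 21.1  6.4  3.5]
dark [181.03 268.61] [ 8.6 23.  16.5 12. ]
dark [194.28 270.19] [19.1 24.1 15.9 10.9]
mouth [[ 482.8 -252.5  133. ]]
proj of model rim at tri [[182.0, 257.2], [185.5, 254.2], [185.8, 250.2], [182.8, 247.6], [178.2, 247.7], [174.6, 250.7], [174.3, 254.7], [177.3, 257.4]]
```

```bash
python3 -m handwheel '{"hand":[1,1,1,1,1],"delta_pos":[[0.1,0.35,1],[0,0,1.2],[0,0,1.2],[0,0,1],[0,0,1]],"rotation":[[0,0,0],[0,0,0],[0,0,0],[0,0,0],[0,0,0]]}' >/dev/null
python3 -m handwheel '{"hand":[1,1,1,1,1],"delta_pos":[[0,0,0],[0,0,0],[0,0,0],[0,0,0],[0,0,0]],"rotation":[[0,0,0],[0,0,0],[0,0,0],[0,0,0],[0,0,0]]}' >/dev/null
python3 g.py 361.5 -321 161
python3 - <<'E'
from m import *
g=np.array(env.state()["ee_pos"])
hsv=cv2.cvtColor(s["frame"],cv2.COLOR_RGB2HSV)
br=((hsv[...,0]>11)&(hsv[...,0]<30)&(hsv[...,1]>90)&(hsv[...,2]>60)).astype(np.uint8)
N,_,st,ce=cv2.connectedComponentsWithStats(br)
for k in range(1,N):
    if st[k,4]>25 and 150<ce[k,0]<210 and 200<ce[k,1]<290: print(ce[k].round(1),st[k], plane(s,[ce[k]],g[2]+9-8).round(1))
h=g+135*np.array([np.cos(.521),np.sin(.521),0]); print("kin hood",h.round(1))
# predicted outlines from kin at hood (red) and at mouth estimate (blue)
x0,y0,f=150,215,10
I=cv2.resize(s["frame"][y0:y0+58,x0:x0+58],None,fx=f,fy=f,interpolation=cv2.INTER_CUBIC)[...,::-1].copy()
A=np.linspace(0,6.28,60)
for c,r,z,col in((h,18,g[2]-13,(0,0,255)),(h,18,g[2]+15,(255,0,255)),((480.5,-253.5),17,133,(255,200,0)),((480.5,-253.5),46,6,(255,200,0))):
    p=proj(s,np.c_[c[0]+r*np.cos(A),c[1]+r*np.sin(A),0*A+z]); cv2.polylines(I,[((p-[x0,y0]+.5)*f).astype(np.int32)],True,col,1)
cv2.imwrite("pics/near.png",I)
E
```

```text
tcp [ 361.5 -320.9  181.3] lighter yaw 29.86 tilt [ 4.e-04 -1.e-04 -1.e+00] cm in tool [ 0.01 -0.01  2.03] F [-0.8  0.1 -1.5] open 21.1 grip 60.6 t 13.82
[178.2 247.1] [171 238  17  23 187] [[ 492.7 -254.5  182.2]]
[184.1 265.1] [179 259  11  11  47] [[ 552.7 -257.8  182.2]]
kin hood [ 478.6 -253.7  181.2]
```

View pics/near.png

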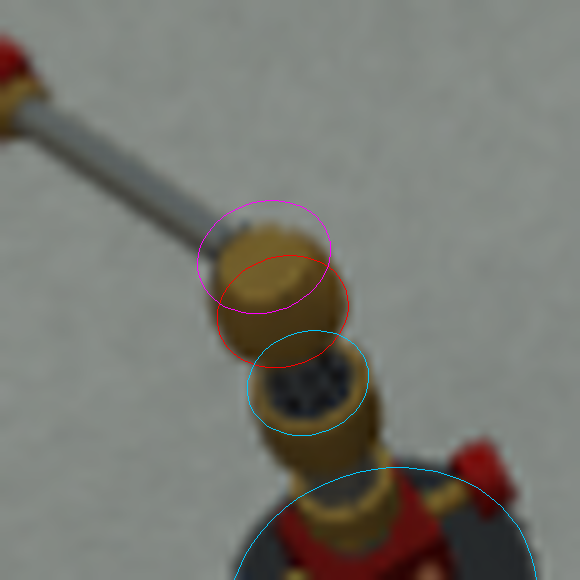

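The drawn mouth ring fits the burner head and the kinematic hood rim fits the seen hood within 1–2 mm, so only about 1.5 mm forward is left to add before lowering the last 20 mm.

```bash
python3 -m handwheel '{"hand":[1,1,1,1,1],"delta_pos":[[-0.15,0,0.4],[0,0,0.4],[0,0,0.4],[0,0,0.4],[0,0,0.3]],"rotation":[[0,0,0],[0,0,0],[0,0,0],[0,0,0],[0,0,0]]}' >/dev/null
python3 -m handwheel '{"hand":[1,1,1,1,1],"delta_pos":[[0,0,0],[0,0,0],[0,0,0],[0,0,0],[0,0,0]],"rotation":[[0,0,0],[0,0,0],[0,0,0],[0,0,0],[0,0,0]]}' >/dev/null
python3 g.py 363 -320 161
python3 - <<'E'
from m import *
g=np.array(env.state()["ee_pos"])
h=g+135*np.array([np.cos(.521),np.sin(.521),0]); print("kin hood",h.round(1))
x0,y0,f=150,215,10
I=cv2.resize(s["frame"][y0:y0+58,x0:x0+58],None,fx=f,fy=f,interpolation=cv2.INTER_CUBIC)[...,::-1].copy()
A=np.linspace(0,6.28,60)
for c,r,z,col in((h,18,g[2]-13,(0,0,255)),((480.5,-253.5),17,133,(255,200,0))):
    p=proj(s,np.c_[c[0]+r*np.cos(A),c[1]+r*np.sin(A),0*A+z]); cv2.polylines(I,[((p-[x0,y0]+.5)*f).astype(np.int32)],True,col,1)
cv2.imwrite("pics/final.png",I)
E
```

```text
tcp [ 362.8 -320.1  162.2] lighter yaw 29.86 tilt [ 1.e-04 -0.e+00 -1.e+00] cm in tool [-0.03 -0.    0.12] F [ 0.5  0.6 -1.7] open 21.0 grip 60.6 t 15.18
kin hood [ 479.8 -252.9  162.1]
```

View pics/final.png

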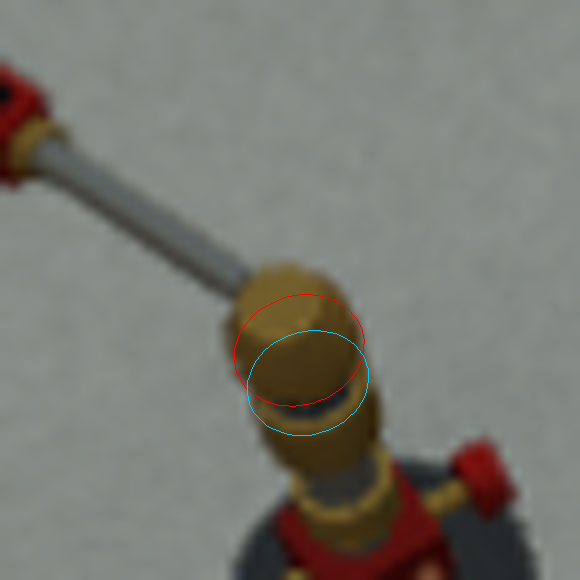

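The hood sits over the mouth with its rim about 16 mm above it, matching the drawn rims within about 1–2 mm, and the lighter is held still at 60 N. Handing in.

```bash
python3 -c "
from bench import env
print(env.hand_in())"
```

```text
the job is handed in; nothing more can be done
None
```

The job is handed in with the red lighter held still over the burner, its hood within about 2 mm of the mouth's centre and its rim about 16 mm above it by my measurements; the judge returned no verdict.

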